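# Clamp the blank tile until the clutch clicks

## Robot

A 6-joint arm with a two-finger parallel gripper is mounted at the origin on a cart in front of the work surface, level with it; the furniture and walls round the work are solid. World frame = base frame: x ahead of the robot, y to its left, z up, the work surface at z = 0. Lengths are in m, angles in rad, forces in N, time in s.
With the tool pointing down it reaches from about 0.3 to 0.875 m from the base axis. Payload 6.4 kg.
Tool frame: the origin (TCP) lies on the centre line of the jaws, within the pads' length; the fingertips stand 17 mm ahead of it and the grasp point (between the pads) lies 2 mm behind it; x points along the fingers, y is the direction in which the jaws open and shut, and the axes are right-handed (so a half turn about x gives the same grasp; the last joint's range is limited). The gripper opens to 85 mm and grips with 20 to 120 N. Pads are 22 mm wide; open, the fingers measure 114 mm over their backs; the gripper's body (76 mm by 85 mm) begins 54 mm behind the grasp point. The pads swing forward as they close: fully open they stand 13 mm farther back than shut.
Start: joints at [1.029, 0.181, 1.607, -0, 1.354, -0.206], TCP at [0.189, 0.543, 0.248] pointing down, gripper open.
Joint ranges: [-2.99, 2.99], [-0.89, 2.07], [0.3, 2.58], [-1.14, 4.28], [0, 2.63], [-3.12, 3.12]. Speed limits (rad/s): [2.57, 2.57, 3.01, 3.14, 3.14, 3.14].

## Interface

Orientations are given as a rotation vector (axis times angle).
In Python, from cell import bot gives the robot as it stands.
- The arm moves only by the shell command python3 -m crank 'ROWS' [FORCE]. ROWS is text: rows parted by semicolons, each of 7 numbers parted by spaces: the turn, a rotation vector about the tool's x, y, z in rad, then the shift along the tool's x, y, z in m, then the finger opening in m, from 0 to 0.0854. A call has 1 to 20 rows; each row shifts and turns the commanded pose from where the row before left it, along the tool's axes as they then stand; what a row does not reach is not made up. A row lasts 1/10 s, in which the tool goes at most 50 mm and 8.59 degrees, less where a joint would pass 70% of its speed; a pose out of reach is approached as far as the arm can. A call with a gripper value outside its range is refused whole. The fingers move at their own pace and stop on an object; FORCE is the grip in N (left out, the last holds). Time passes only in rows, so rows that do not move let the fingers close. It gives the time, the measured TCP pose, the force and the opening at its end, in the units of the state.
- bot.sense(): the state, without advancing time (a new reading comes with each control period).
- bot.read_camera(name): name is "scene" or "top" or "wrist"; returns (picture, depth): 420x560x3 uint8, blue, green, red; 420x560 float32, m along the optical axis (not along the pixel's ray), 0 where there is no reading.
- bot.camera_info(name): a dict with "fx", "fy", "cx", "cy" (pixels), "rvec" (rotation vector, rad) and "tvec" (3), from world to camera coordinates, as OpenCV has them. Camera axes: x right, y down, z forward; pixel columns grow to the right and rows downward; lengths in m; the calibration is good to about 2 mm. A picture is of the moment at which its call begins: read the wrist's pose just before it. camera_info takes no time and is no camera call; for the wrist camera it gives the pose at the moment of the call.
- bot.sign_off(): hands the job in, once; it reports no verdict.
Trained networks look in the newest picture that a camera, given by its name, has taken for a name from the list of things; names that differ only in an ending like _2 or _b are one class to them, and where a whole thing is asked for, a point or a joint stands for the part that bears it (a point fixed in the world has none). Each returns a list of dicts, best first, with "conf" (0 to 1); they miss things now and then, are a little off and sometimes report something else, mostly with a low value. They report only what shows in the picture. A call takes as long as a camera call. They do not tell look-alikes from the thing itself.
- bot.find_in(label, camera): "at" ([x, y, z] in m, in world coordinates, good to about 4 mm: the middle of the surface that is visible of it).
The state is a dict: "time": time; "joint_positions": joint angles; "joint_velocities": joint speeds; "joint_efforts": joint torques, N m; "ee_pos": TCP position; "tcp_rot": TCP orientation; "ft_force": force on the tool from outside, world axes, zero at the start; "wrist_torque": the same for the moment, N m; "gripper_width": finger opening in m.
Only numpy, scipy, OpenCV 4.12 (cv2) and the standard library are available. Lean on these libraries where they do the work, as an engineer would, in place of code of your own. Each camera call takes 0.05 s, during which the arm holds its last target.

## Task

Lay the white tile flat on the bed of the green decorating clamp, between its jaw and its end stop, with the tile's long side running along the clamp, and let go of it. Then turn the clamp's black knob clockwise until its slip clutch clicks, and stop there: the first click is the set torque, a second does no harm, but never take it to a third. Handle the tile gently, leave the blue and the dark green tile where they are, and let go of everything at the end.

Things in the scene. Friction and masses are not known exactly. Their poses are not given: they have to be found in the camera images.
- tile_white: white glazed tile, 50 x 58 x 8 mm (its own x, y, z), 60 g, lying flat on the table; origin at the centre of its underside, z up. It starts in one of three places with the other two tiles
- tile_blue: dark blue tile of the same size, not to be moved; origin at the centre of its underside
- tile_green: very dark green tile of the same size, not to be moved; origin at the centre of its underside
- clamp: decorating clamp fixed to the table; green base plate 92 x 244 x 12 mm, origin at the centre of its underside, z up, y the clamping direction. A sliding jaw 46 mm wide with a springy black rubber pad has the pad's face at y = 1 mm at the start; a fixed steel end stop, also 46 mm wide, has its face at y = 65 to 70 mm, bolted at a different place each time. Both tops at z = 56 mm
- bed_middle (a point): point on top of the aluminium bed (clamp x = 0, y = 33, z = 32 mm; axes as the clamp's), in the opening between jaw and stop; a tile centred here, its 58 mm along y, lies clear of both. The bed is 34 mm wide in x, narrower than a tile, and runs along y from 0 to 112 mm; beside it the base plate (z = 12 mm) leaves room for fingertips
- knob_grip (a point): centre of the black knob's grip, on its vertical axis, at clamp x = 0, y = -80, z = 66 mm over a gearbox 64 mm square. The grip is a fluted cylinder 39 mm in diameter from z = 52 to 79 mm, above a skirt 47 mm in diameter. Clockwise from above drives the jaw out 5 mm a radian; after 1.2 to 2.2 rad the tile is at the stop, then the pad yields for some 0.6 rad more, so regrasp
- knob_mark (a point): white mark on the knob's skirt, 21 mm from the axis, in line with the collar's red mark until the clutch slips. Drag while the jaw runs is about 0.11 N m, less when paused; then the torque climbs to about 0.2 N m (0.12 to 0.17 when paused) and the clutch clicks: within 12 degrees of turn the torque drops to nothing, the knob goes on to 24 degrees past the collar, and it climbs again
- collar_mark (a point): red mark on the aluminium collar (60 mm in diameter) under the knob, 27 mm from the axis. The collar is geared to the jaw and stays where it is left; let go before a click is through, the knob springs back. Let go, the marks are 6 mm apart in plan before any click, 11 to 12 mm after one, 20 mm after two, 28 mm after three
Not all that is in view belongs to the job. Several things have the shape of the tile_white; the one meant has the colours described above.

How it is judged:
By the outcome, as a careful person would: the job done as asked, in the order asked, and still so for the second after the job is handed in, with the robot touching nothing.
It also fails if it takes over 72 s, if anything falls off the work surface, if the arm or the gripper's body presses on something with over 40 N, if the wrist force passes 120 N, or if a joint passes its speed limit or range.

## Working session

There is one attempt and no reset: what is moved stays moved. The work goes in short steps, Python scripts to look and compute and a shell command to move; the robot and the scene stay as the last step left them, time stands still between calls to the robot, and variables do not carry over. Pictures are saved under pics/ and viewed, and the job is handed in when it is done.

```bash
ls; mkdir -p pics
python3 - <<'E'
from cell import bot
import cv2
s=bot.sense(); print(s)
for c in ["scene","top","wrist"]:
    p,d=bot.read_camera(c); cv2.imwrite(f"pics/{c}0.png",p); print(c,bot.camera_info(c))
for l in ["tile_white","clamp","bed_middle","knob_grip","knob_mark","collar_mark"]:
    for c in ["top"]:
        print(l,c,bot.find_in(l,c))
E
```

```text
pics
{'time': 0.0, 'joint_positions': array([ 1.02870204e+00,  1.81552489e-01,  1.60799629e+00,  2.83680075e-05,
        1.35379292e+00, -2.06295908e-01]), 'joint_velocities': array([-1.16283244e-03,  7.41417223e-04, -1.75675644e-03, -1.03892003e-03,
       -1.76260732e-05,  4.08811791e-04]), 'joint_efforts': array([ 8.71266093e-04, -4.44877625e+01, -3.51334977e+01, -2.08412912e-04,
        9.25006141e-03,  4.04776671e-06]), 'ee_pos': array([0.18917769, 0.54244381, 0.24738335]), 'tcp_rot': array([ 0.26226445,  1.5553516 , -0.26481586]), 'ft_force': array([ 0.69539018, -0.26272564, -1.19143986]), 'wrist_torque': array([ 0.04070343, -0.00660284, -0.02746297]), 'gripper_width': 0.08521171909102612}
scene {'fx': 425.50484126478955, 'fy': 425.50484126478955, 'cx': 276.1173447252084, 'cy': 214.1941101141254, 'rvec': array([ 1.96559092, -0.57817965,  0.39421827]), 'tvec': array([-0.33152676,  0.22865539,  0.75894179])}
top {'fx': 484.89213272195315, 'fy': 484.89213272195315, 'cx': 280.16168616863405, 'cy': 203.57278193198715, 'rvec': array([ 2.21097877, -2.20800606,  0.08115412]), 'tvec': array([0.13340323, 0.49266419, 1.00400836])}
wrist {'fx': 365.6326584268512, 'fy': 365.6326584268512, 'cx': 285.78597649566956, 'cy': 209.18915267047774, 'rvec': array([-2.36521589, -1.68154433, -0.23588702]), 'tvec': array([-0.57471722, -0.03754573,  0.37789347])}
tile_white top [{'at': [0.3452, 0.3899, 0.0134], 'conf': 0.95}, {'at': [0.5329, 0.2215, 0.0115], 'conf': 0.82}, {'at': [0.4563, 0.3633, 0.0079], 'conf': 0.7}, {'at': [0.3198, 0.2644, 0.0086], 'conf': 0.69}, {'at': [0.5529, -0.0537, 0.083], 'conf': 0.32}]
clamp top [{'at': [0.5483, 0.0206, 0.0123], 'conf': 0.78}]
bed_middle top [{'at': [0.5477, 0.0197, 0.0128], 'conf': 0.82}]
knob_grip top [{'at': [0.5519, -0.0514, 0.0803], 'conf': 0.68}]
knob_mark top [{'at': [0.557, -0.0488, 0.0799], 'conf': 0.85}]
collar_mark top [{'at': [0.5558, -0.0538, 0.0667], 'conf': 0.96}]
```

View pics/top0.png

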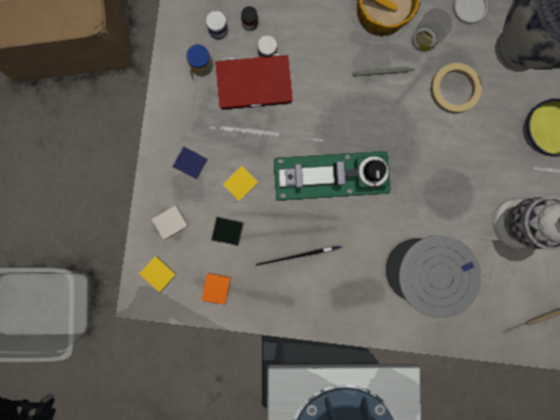

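View pics/scene0.png

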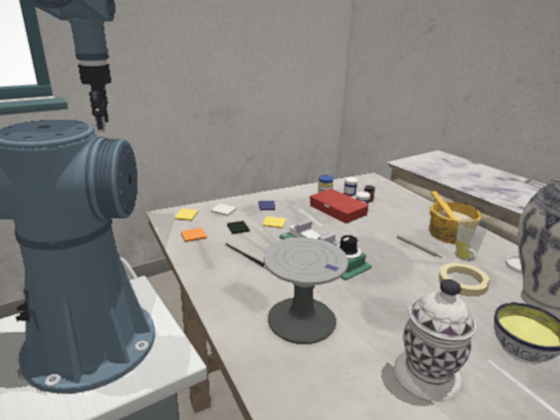

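View pics/wrist0.png

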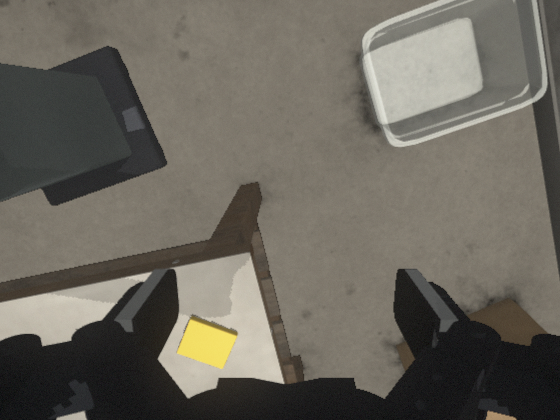

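The top view shows the white tile at about (169,222). The clamp is at (332,176) with its knob at the right (374,170), towards world -y, and the blue tile is at (190,163), the dark green one at (227,231). Next I'll measure the tile and clamp poses.

```bash
cat > h.py <<'E'
import numpy as np, cv2
from cell import bot
def cam(name):
    ci=bot.camera_info(name); R=cv2.Rodrigues(np.array(ci['rvec']))[0]; return ci,R,np.array(ci['tvec'])
def onplane(name,px,z,c=None):
    ci,R,t=c or cam(name); px=np.atleast_2d(px).astype(float)
    r=np.c_[(px[:,0]-ci['cx'])/ci['fx'],(px[:,1]-ci['cy'])/ci['fy'],np.ones(len(px))]@R
    o=-R.T@t; return o+r*((z-o[2])/r[:,2])[:,None]
def proj(name,P,c=None):
    ci,R,t=c or cam(name); q=np.atleast_2d(P)@R.T+t
    return np.c_[q[:,0]/q[:,2]*ci['fx']+ci['cx'],q[:,1]/q[:,2]*ci['fy']+ci['cy']]
def rect(name,mask,z,c=None):
    n,l,st,ce=cv2.connectedComponentsWithStats(mask.astype(np.uint8))
    k=1+np.argmax(st[1:,4]); cs,_=cv2.findContours((l==k).astype(np.uint8),cv2.RETR_EXTERNAL,cv2.CHAIN_APPROX_NONE)
    P=onplane(name,cs[0][:,0,:],z,c)[:,:2]
    return cv2.minAreaRect((P*1000).astype(np.float32)),st[k]
def clampworld(p,o,a):
    return np.array([o[0]+np.cos(a)*p[0]-np.sin(a)*p[1],o[1]+np.sin(a)*p[0]+np.cos(a)*p[1],p[2]])
E
python3 - <<'E'
from h import *
p=cv2.imread('pics/top0.png'); hsv=cv2.cvtColor(p,cv2.COLOR_BGR2HSV)
w=np.zeros(p.shape[:2],bool); w[195:245,145:195]=1
g=p[222,169];print(g,p[200,200])
m=w&(p.min(2)>175); print(rect('top',m,.008))
gm=(hsv[...,0]>65)&(hsv[...,0]<95)&(hsv[...,1]>100); gm[:, :265]=0; gm[:140]=0;gm[210:]=0
r,st=rect('top',gm,.012);print(r,st,'dims mm want 92x244')
cv2.imwrite('pics/top_crop.png',cv2.resize(p[140:215,255:405],None,fx=5,fy=5,interpolation=cv2.INTER_CUBIC))
cv2.imwrite('pics/til_crop.png',cv2.resize(p[140:310,130:260],None,fx=3,fy=3,interpolation=cv2.INTER_CUBIC))
E
```

```text
[161 172 180] [112 118 122]Traceback (most recent call last):
  File "<stdin>", line 5, in <module>
  File "h.py", line 14, in rect
    k=1+np.argmax(st[1:,4]); cs,_=cv2.findContours((l==k).astype(np.uint8),cv2.RETR_EXTERNAL,cv2.CHAIN_APPROX_NONE)
        ~~~~~~~~~^^^^^^^^^^
    return _wrapfunc(a, 'argmax', axis=axis, out=out, **kwds)
    return bound(*args, **kwds)
ValueError: attempt to get argmax of an empty sequence
```

Run:
```python
from h import *
p=cv2.imread('pics/top0.png'); hsv=cv2.cvtColor(p,cv2.COLOR_BGR2HSV)
w=np.zeros(p.shape[:2],bool); w[195:245,145:195]=1
m=w&(p.min(2)>138); print(rect('top',m,.008))
gm=(hsv[...,0]>65)&(hsv[...,0]<95)&(hsv[...,1]>100); gm[:, :265]=0; gm[:140]=0;gm[210:]=0
r,st=rect('top',gm,.012);print(r,st,'dims mm want 92x244')
cv2.imwrite('pics/top_crop.png',cv2.resize(p[140:215,255:405],None,fx=5,fy=5,interpolation=cv2.INTER_CUBIC))
cv2.imwrite('pics/til_crop.png',cv2.resize(p[140:310,130:260],None,fx=3,fy=3,interpolation=cv2.INTER_CUBIC))
```

```text
(((454.12591552734375, 365.74371337890625), (48.875579833984375, 56.54847717285156), 30.46636199951172), array([152, 206,  34,  33, 637], dtype=int32))
((552.0969848632812, 26.302574157714844), (86.78462982177734, 236.21353149414062), 3.881063938140869) [ 275  152  114   48 2120] dims mm want 92x244
```

View pics/top_crop.png

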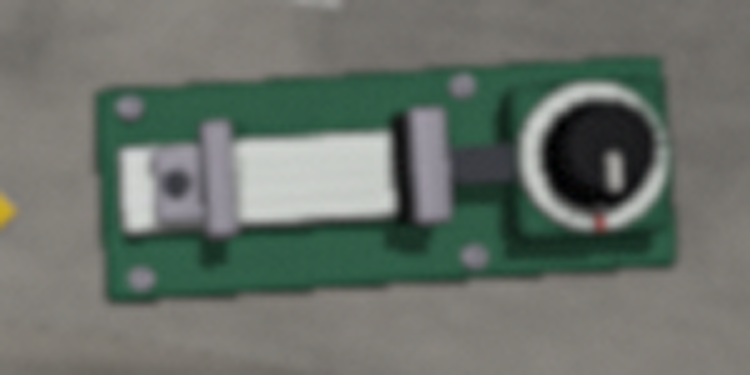

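View pics/til_crop.png

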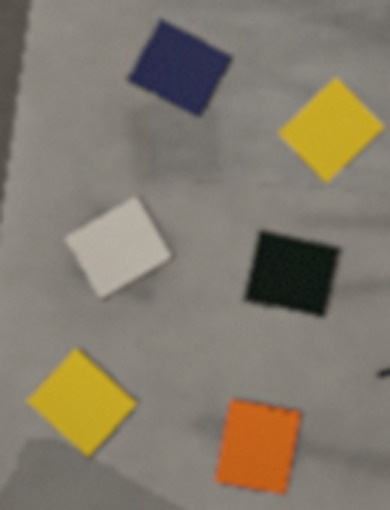

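```bash
cat >> h.py <<'E'
from scipy.spatial.transform import Rotation as Ro
def tcp():
    s=bot.sense(); return s,np.array(s['ee_pos']),Ro.from_rotvec(s['tcp_rot'])
def plan(p,yaw):
    """yaw: direction of tool y (deg) in world, tool x down; prints turn (tool axes) and shift after the turn"""
    s,q,R=tcp(); a=np.radians(yaw); y=np.array([np.cos(a),np.sin(a),0]); x=np.array([0,0,-1.]); T=Ro.from_matrix(np.c_[x,y,np.cross(x,y)])
    d=(R.inv()*T).as_rotvec(); print('t',round(s['time'],2),'turn',d.round(4),'deg',np.degrees(d).round(1),'shift after turn',T.inv().apply(np.array(p)-q).round(4),'q6',s['joint_positions'][5].round(3),'q1',s['joint_positions'][0].round(3))
def st():
    s,q,R=tcp(); y=R.as_matrix()[:,1]; print('t %.2f'%s['time'],'p',q.round(4),'yaw %.2f'%np.degrees(np.arctan2(y[1],y[0])),'x',R.as_matrix()[:,0].round(3),'F',np.round(s['ft_force'],1),'M',np.round(s['wrist_torque'],3),'w %.4f'%s['gripper_width'],'q6 %.3f'%s['joint_positions'][5])
E
python3 - <<'E'
from h import *
st(); plan((.42,.34,.2),30.5); plan((.42,.34,.2),210.5)
c=cam('wrist'); R=tcp()[2]; o=-c[1].T@c[2]; print('cam in tool',R.inv().apply(o-tcp()[1]), (R.inv().as_matrix()@c[1].T).round(2))
E
```

```text
t 0.45 p [0.1894 0.5429 0.2482] yaw 70.76 x [-0. -0. -1.] F [-0.5  0.3 -0.1] M [ 0.045 -0.023  0.004] w 0.0855 q6 -0.206
t 0.45 turn [7.027e-01 0.000e+00 1.000e-04] deg [40.3  0.   0. ] shift after turn [0.0482 0.0957 0.2918] q6 -0.206 q1 1.029
t 0.45 turn [-2.4389e+00 -2.0000e-04  0.0000e+00] deg [-139.7   -0.     0. ] shift after turn [ 0.0482 -0.0957 -0.2918] q6 -0.206 q1 1.029
cam in tool [-0.12483404  0.00054755 -0.06921779] [[ 0.   -0.28  0.96]
 [ 1.    0.   -0.  ]
 [-0.    0.96  0.28]]
```

```bash
python3 -m crank '0.1405 0 0 0 0 0 0.085;0.1405 0 0 0 0 0 0.085;0.1405 0 0 0 0 0 0.085;0.1405 0 0 0 0 0 0.085;0.1405 0 0 0 0 0 0.085;0 0 0 0.012 0.0173 0.0358 0.085;0 0 0 0.012 0.0173 0.0358 0.085;0 0 0 0.012 0.0173 0.0358 0.085;0 0 0 0.012 0.0173 0.0358 0.085;0 0 0 0.012 0.0173 0.0358 0.085;0 0 0 0.012 0.0173 0.0358 0.085;0 0 0 0.012 0.0173 0.0358 0.085;0 0 0 0.012 0.0173 0.0358 0.085;0 0 0 0 0 0 0.062;0 0 0 0 0 0 0.062;0 0 0 0 0 0 0.062' 20
python3 - <<'E'
from h import *
st(); c=cam('wrist'); p,d=bot.read_camera('wrist'); cv2.imwrite('pics/w1.png',p)
hsv=cv2.cvtColor(p,cv2.COLOR_BGR2HSV)
print(p[210,285]); 
for th in (140,150,160,170): 
    r,s=rect('wrist',(p.min(2)>th),.008,c); print(th,r,s)
plan((.454,.366,.1),30.5); print(proj('wrist',[[.454,.366,.008]],c), 'tcp axis',proj('wrist',[tcp()[1]],c))
E
```

```text
time: 2.05
ee_pos: [0.4535, 0.3669, 0.1525]
tcp_rot: [0.809, 1.416, -0.808]
ft_force: [-0.5, -0.8, -0.5]
gripper_width: 0.0617
t 2.05 p [0.4535 0.3669 0.1525] yaw 30.54 x [-0.  0. -1.] F [-0.5 -0.8 -0.5] M [ 0.011  0.012 -0.01 ] w 0.0617 q6 -0.056
[176 193 199]
140 ((547.68505859375, 409.42169189453125), (58.70390701293945, 349.4940185546875), 83.03079223632812) [  248    33   312   313 13120]
150 ((457.0877990722656, 361.1092834472656), (48.65079116821289, 46.166385650634766), 30.57998275756836) [ 252  178   65   59 3512]
160 ((457.12835693359375, 361.1334228515625), (48.300941467285156, 46.16643142700195), 30.579511642456055) [ 253  178   64   59 3444]
170 ((456.9963684082031, 361.5387268066406), (47.971195220947266, 45.333778381347656), 30.580081939697266) [ 253  178   64   58 3350]
t 2.1 turn [ 0.0014 -0.0002 -0.0004] deg [ 0.1 -0.  -0. ] shift after turn [ 0.0527 -0.0001  0.0014] q6 -0.056 q1 0.477
[[284.04435401 200.36161138]] tcp axis [[282.57206737 293.59818874]]
```

View pics/w1.png

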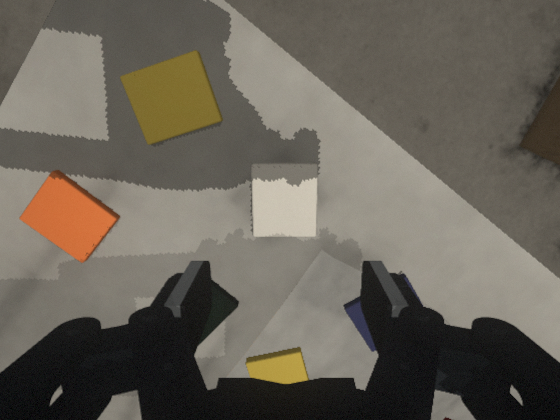

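The white tile is squarely between the fingers, at columns 252–318 and rows 165–237. Its centre is within 1 px of my estimate. I'll descend now.

```bash
python3 -m crank '0 0 0 0.04 0 0.001 0.062;0 0 0 0.04 0 0 0.062;0 0 0 0.03 0 0 0.062;0 0 0 0.01 0 0 0.062;0 0 0 0.005 0 0 0.062;0 0 0 0.004 0 0 0.062;0 0 0 0 0 0 0.062'
python3 - <<'E'
from h import *
st(); c=cam('wrist'); p,d=bot.read_camera('wrist'); cv2.imwrite('pics/w2.png',p)
plan((.454,.366,.019),30.5)
E
```

```text
time: 2.8
ee_pos: [0.4554, 0.3663, 0.0245]
tcp_rot: [0.81, 1.414, -0.807]
ft_force: [-0.9, 0.1, -0.6]
gripper_width: 0.0621
t 2.80 p [0.4554 0.3663 0.0245] yaw 30.54 x [ 0.002  0.001 -1.   ] F [-0.9  0.1 -0.6] M [-0.019  0.005 -0.021] w 0.0621 q6 -0.059
t 2.85 turn [ 0.0005  0.0002 -0.0024] deg [ 0.   0.  -0.1] shift after turn [ 0.0057 -0.0014 -0.0005] q6 -0.059 q1 0.474
```

View pics/w2.png

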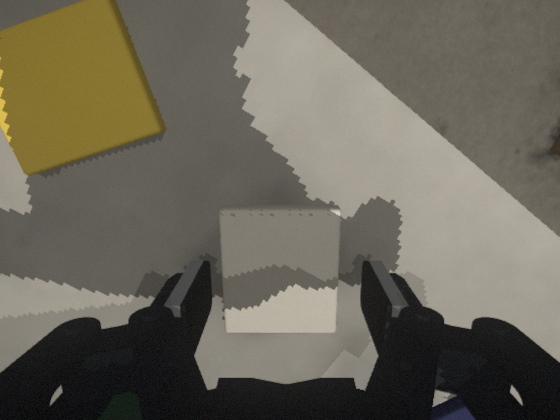

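The tile is at columns 221–339, slightly left of centre between the fingers. I'll shift -1.4 mm in y, go down and close.

```bash
python3 -m crank '0 0 -0.002 0.0025 -0.0014 0 0.062;0 0 0 0.0025 0 0 0.062;0 0 0 0 0 0 0.062'
python3 -m crank '0 0 0 0 0 0 0.054;0 0 0 0 0 0 0.054;0 0 0 0 0 0 0.04;0 0 0 0 0 0 0.04;0 0 0 0 0 0 0.04' 20
python3 - <<'E'
from h import *
st()
E
```

```text
time: 3.15
ee_pos: [0.4534, 0.3648, 0.0183]
tcp_rot: [0.807, 1.416, -0.81]
ft_force: [0.1, -0.8, 0.8]
gripper_width: 0.062
time: 3.65
ee_pos: [0.4535, 0.3648, 0.0185]
tcp_rot: [0.807, 1.416, -0.81]
ft_force: [-1.4, -1.4, 3.9]
gripper_width: 0.0494
t 3.65 p [0.4535 0.3648 0.0185] yaw 30.51 x [-0.002 -0.001 -1.   ] F [-1.4 -1.4  3.9] M [-0.188  0.255 -0.   ] w 0.0494 q6 -0.059
```

```bash
python3 -m crank '0 0 0 -0.003 0 0 0.04;0 0 0 -0.01 0 0 0.04;0 0 0 -0.03 0 0 0.04;0 0 0 -0.035 0 0 0.04;0 0 0 -0.035 0 0 0.04'
python3 - <<'E'
from h import *
st(); c=cam('wrist'); p,d=bot.read_camera('wrist'); cv2.imwrite('pics/w3.png',p)
plan((.5498,.0592,.13),3.88)
E
```

```text
time: 4.15
ee_pos: [0.4533, 0.3648, 0.1328]
tcp_rot: [0.807, 1.416, -0.811]
ft_force: [0.3, 0.8, -0.9]
gripper_width: 0.0495
t 4.15 p [0.4533 0.3648 0.1328] yaw 30.51 x [-0.002 -0.001 -1.   ] F [ 0.3  0.8 -0.9] M [-0.007 -0.081  0.019] w 0.0495 q6 -0.059
t 4.2 turn [ 0.4652 -0.0013 -0.0076] deg [26.7 -0.1 -0.4] shift after turn [0.0096 0.0721 0.3132] q6 -0.059 q1 0.474
```

View pics/w3.png

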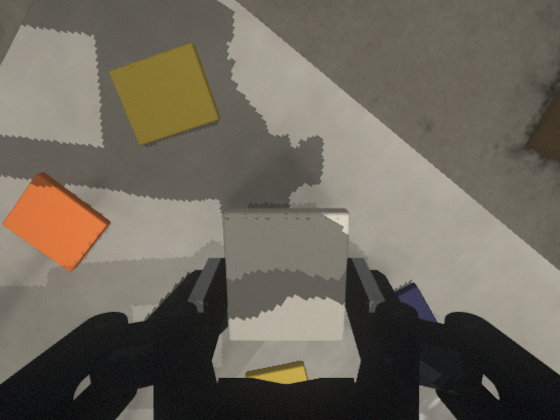

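Run:
```python
from h import *
c=cam('wrist')
P=onplane('wrist',[[222,210],[349,210],[230,340],[344,340]],.1223,c); s,q,R=tcp()
print('tile corners rel tcp (tool)',R.inv().apply(P-q).round(4)); 
a=np.radians(3.88); o=(.5521,.0263)
f=lambda P:(np.c_[P[:,0]-o[0],P[:,1]-o[1]]@np.array([[np.cos(a),-np.sin(a)],[np.sin(a),np.cos(a)]])*1000).round(1)
# crop pts -> px
k=lambda x,y:((x+.5)/5-.5+255,(y+.5)/5-.5+140)
print('stop face top', f(onplane('top',[k(233,122),k(239,234)],.056)))
print('pad face top', f(onplane('top',[k(393,115),k(402,220)],.056)))
print('jaw/stop outer x', f(onplane('top',[k(215,121),k(222,237),k(428,108),k(432,223)],.056)))
print('bed edges', f(onplane('top',[k(315,136),k(319,225)],.032)))
print('knob top', f(onplane('top',[k(598,152)],.079)),'collar', f(onplane('top',[k(594,154)],.048)))
print('red', f(onplane('top',[k(600,222)],.05)),'plate corners',f(onplane('top',[k(96,92),k(662,58),k(107,301),k(676,265)],.012)))
```

```text
tile corners rel tcp (tool) [[ 0.0171 -0.0246 -0.0284]
 [ 0.0175  0.0268 -0.0283]
 [ 0.0172 -0.0239  0.0327]
 [ 0.0176  0.0276  0.0329]]
stop face top [[ 22.2  65.4]
 [-22.9  66.1]]
pad face top [[ 21.    0.9]
 [-21.5   0.4]]
jaw/stop outer x [[ 23.1  72.6]
 [-23.6  73. ]
 [ 22.9 -13.4]
 [-23.5 -11.6]]
bed edges [[ 17.3  30.2]
 [-19.4  31.2]]
knob top [[ -1.6 -75.4]] collar [[  0.9 -80.8]]
red [[-27.  -80.7]] plate corners [[  44.   118.5]
 [  43.3 -120.8]
 [ -43.8  119.8]
 [ -44.4 -120. ]]
```

The tile is held square (columns 222–349), its centre about 1 mm off the TCP along the clamp. I'll carry it to above the opening.

```bash
python3 -m crank '0.1163 0 0 0 0 0 0.04;0.1163 0 0 0 0 0 0.04;0.1163 0 0 0 0 0 0.04;0.1163 0 -0.004 0 0 0 0.04;0 0 0 0.001 0.009 0.0392 0.04;0 0 0 0.001 0.009 0.0392 0.04;0 0 0 0.001 0.009 0.0392 0.04;0 0 0 0.001 0.009 0.0392 0.04;0 0 0 0.001 0.009 0.0392 0.04;0 0 0 0.001 0.009 0.0392 0.04;0 0 0 0.001 0.009 0.0392 0.04;0 0 0 0.001 0.009 0.0392 0.04;0 0 0 0 0 0 0.04;0 0 0 0 0 0 0.04'
python3 - <<'E'
from h import *
st(); p,d=bot.read_camera('wrist'); cv2.imwrite('pics/w4.png',p)
plan((.5499,.0585,.0525),3.88)
E
```

```text
time: 5.6
ee_pos: [0.5467, 0.0561, 0.1235]
tcp_rot: [1.158, 1.242, -1.166]
ft_force: [0.3, 0.4, -1.0]
gripper_width: 0.0491
t 5.60 p [0.5467 0.0561 0.1235] yaw 3.72 x [-0.005 -0.001 -1.   ] F [ 0.3  0.4 -1. ] M [ 0.038 -0.027  0.02 ] w 0.0491 q6 -0.177
t 5.65 turn [-0.0012  0.0007  0.0059] deg [-0.1  0.   0.3] shift after turn [ 0.0709  0.0037 -0.0012] q6 -0.177 q1 -0.111
```

View pics/w4.png

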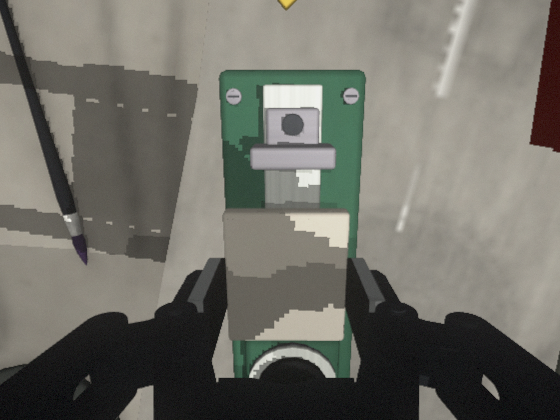

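The stop (row 157) and the base plate lie straight ahead of the held tile, aligned with it. I'll correct and lower to just above the jaw tops.

```bash
python3 -m crank '0 0 0.0059 0 0.0037 -0.0012 0.04;0 0 0 0.02 0 0 0.04;0 0 0 0.02 0 0 0.04;0 0 0 0 0 0 0.04;0 0 0 0 0 0 0.04'
python3 - <<'E'
from h import *
st(); p,d=bot.read_camera('wrist'); cv2.imwrite('pics/w5.png',p)
plan((.5499,.0585,.0525),3.88)
p,d=bot.read_camera('top');cv2.imwrite('pics/t5.png',cv2.resize(p[120:220,255:405],None,fx=5,fy=5,interpolation=cv2.INTER_CUBIC))
E
```

```text
time: 6.15
ee_pos: [0.5498, 0.0594, 0.0833]
tcp_rot: [1.157, 1.241, -1.159]
ft_force: [-0.5, 0.1, -0.5]
gripper_width: 0.0493
t 6.15 p [0.5498 0.0594 0.0833] yaw 3.95 x [-0.    -0.001 -1.   ] F [-0.5  0.1 -0.5] M [-0.036  0.009 -0.035] w 0.0493 q6 -0.175
t 6.2 turn [ 0.0009  0.0012 -0.001 ] deg [ 0.1  0.1 -0.1] shift after turn [ 0.0315 -0.0006  0.0006] q6 -0.175 q1 -0.107
```

View pics/w5.png

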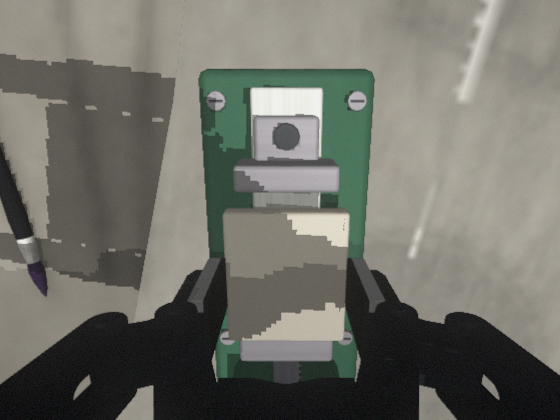

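View pics/t5.png

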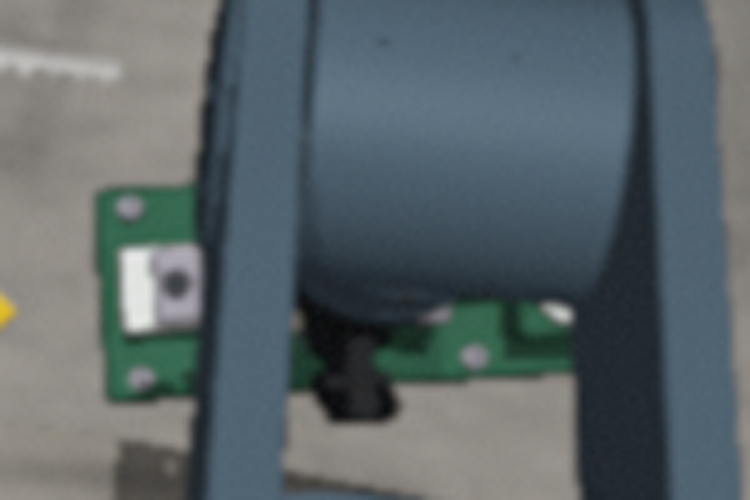

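Run:
```python
from h import *
c=cam('wrist'); s,q,R=tcp()
S=onplane('wrist',[[234,190.5],[338,190.5]],.056,c);T=onplane('wrist',[[223,209.5],[349,209.5],[230,340],[345,340]],q[2]-.0105,c)
J=onplane('wrist',[[241,360],[332,360]],.056,c)
for P in(S,T,J): print(R.inv().apply(P-q).round(4))
```

```text
[[ 0.0282 -0.0209 -0.0345]
 [ 0.0283  0.0238 -0.0345]]
[[ 0.0104 -0.0228 -0.0312]
 [ 0.0105  0.0257 -0.0312]
 [ 0.0105 -0.0226  0.0273]
 [ 0.0106  0.0269  0.0273]]
[[ 0.0284 -0.0208  0.0516]
 [ 0.0284  0.0243  0.0517]]
```

The tile edge clears the stop face by 3.3 mm of about 7 mm total slack, and it's centred laterally. I'll lower it.

```bash
python3 -m crank '0 0 0 0.01 0 0 0.04;0 0 0 0.01 0 0 0.04;0 0 0 0.008 0 0 0.04;0 0 0 0.002 0 0 0.04;0 0 0 0 0 0 0.04;0 0 0 0 0 0 0.04'
python3 -m crank '0 0 0 0.0015 0 0 0.04;0 0 0 0 0 0 0.04'
python3 - <<'E'
from h import *
st()
E
```

```text
time: 6.85
ee_pos: [0.5502, 0.0582, 0.0532]
tcp_rot: [1.159, 1.239, -1.16]
ft_force: [-1.0, 0.0, -1.1]
gripper_width: 0.0489
time: 7.05
ee_pos: [0.5503, 0.0582, 0.0519]
tcp_rot: [1.159, 1.239, -1.16]
ft_force: [0.4, -0.1, -1.3]
gripper_width: 0.0492
t 7.05 p [0.5503 0.0582 0.0519] yaw 3.86 x [ 0.001 -0.001 -1.   ] F [ 0.4 -0.1 -1.3] M [-0.004  0.034 -0.02 ] w 0.0492 q6 -0.175
```

```bash
python3 -m crank '0 0 0 0.0008 0 0 0.04;0 0 0 0 0 0 0.04'
python3 -m crank '0 0 0 0.0008 0 0 0.04;0 0 0 0 0 0 0.04'
```

```text
time: 7.25
ee_pos: [0.5501, 0.0583, 0.0509]
tcp_rot: [1.159, 1.239, -1.16]
ft_force: [0.3, -0.0, -0.2]
gripper_width: 0.0493
time: 7.45
ee_pos: [0.5502, 0.0583, 0.0505]
tcp_rot: [1.159, 1.239, -1.16]
ft_force: [-1.2, -0.1, 4.0]
gripper_width: 0.0487
```

The tile touches the bed at 4 N. I'll release and lift.

```bash
python3 -m crank '0 0 0 0 0 0 0.053;0 0 0 0 0 0 0.056;0 0 0 0 0 0 0.064;0 0 0 0 0 0 0.064;0 0 0 0 0 0 0.064;0 0 0 -0.01 0 0 0.064;0 0 0 -0.03 0 0 0.064;0 0 0 -0.04 0 0 0.064;0 0 0 0 0 0 0.064;0 0 0 0 0 0 0.064'
python3 - <<'E'
from h import *
st(); c=cam('wrist'); p,d=bot.read_camera('wrist'); cv2.imwrite('pics/w6.png',p)
plan((.5499,.0585,.13),3.88)
E
```

```text
time: 8.45
ee_pos: [0.5512, 0.0583, 0.132]
tcp_rot: [1.16, 1.236, -1.157]
ft_force: [-0.8, 0.2, -0.2]
gripper_width: 0.0639
t 8.45 p [0.5512 0.0583 0.132 ] yaw 3.86 x [ 0.004 -0.002 -1.   ] F [-0.8  0.2 -0.2] M [ 0.01  -0.009  0.003] w 0.0639 q6 -0.175
t 8.5 turn [-0.0003  0.0013 -0.0008] deg [-0.   0.1 -0. ] shift after turn [ 0.0005 -0.0002 -0.0001] q6 -0.175 q1 -0.108
```

View pics/w6.png

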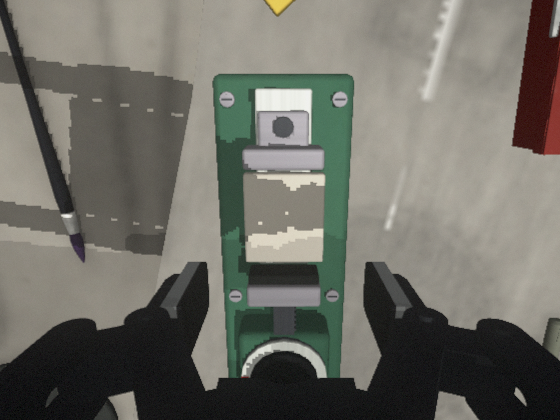

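The tile lies square on the bed, rows 173–262, clear of both the stop and the pad. Next I'll turn the wrist towards its negative limit so that the knob can be turned in one grasp, then go to the knob.

```bash
python3 -m crank '-0.1457 0 0 0 0 0 0.064;-0.1457 0 0 0 0 0 0.064;-0.1457 0 0 0 0 0 0.064;-0.1457 0 0 0 0 0 0.064;-0.1457 0 0 0 0 0 0.064;-0.1457 0 0 0 0 0 0.064;-0.1457 0 0 0 0 0 0.064;-0.1457 0 0 0 0 0 0.064;-0.1457 0 0 0 0 0 0.064;-0.1457 0 0 0 0 0 0.064;-0.1457 0 0 0 0 0 0.064;-0.1457 0 0 0 0 0 0.064;-0.1457 0 0 0 0 0 0.064;-0.1457 0 0 0 0 0 0.064;-0.1457 0 0 0 0 0 0.064;-0.1457 0 0 0 0 0 0.064;-0.1457 0 0 0 0 0 0.064;0 0 0 0 0 0 0.064'
python3 - <<'E'
from h import *
st(); plan((.5575,-.0535,.15),145.8)
p,d=bot.read_camera('top'); print(d[275,440], cam('top')[2]); ci,R,t=cam('top'); o=-R.T@t; print(o)
E
```

```text
time: 10.3
ee_pos: [0.549, 0.0584, 0.1286]
tcp_rot: [-0.76, 1.437, 0.761]
ft_force: [0.8, 0.3, 0.9]
gripper_width: 0.0641
t 10.30 p [0.549  0.0584 0.1286] yaw 145.84 x [-0.003 -0.001 -1.   ] F [0.8 0.3 0.9] M [0.051 0.008 0.005] w 0.0641 q6 -2.653
t 10.3 turn [ 0.0008 -0.0022 -0.0018] deg [ 0.  -0.1 -0.1] shift after turn [-0.0214 -0.07   -0.0878] q6 -2.653 q1 -0.108
0.8794447 [0.13340323 0.49266419 1.00400836]
[0.44388914 0.15989652 1.02271343]
```

```bash
python3 -m crank '0 0 0 -0.007 -0.0233 -0.0293 0.064;0 0 0 -0.007 -0.0233 -0.0293 0.064;0 0 0 -0.007 -0.0233 -0.0293 0.064;0 0 0 0 0 0 0.064;0 0 0 0 0 0 0.064'
python3 - <<'E'
from h import *
st(); p,d=bot.read_camera('wrist'); cv2.imwrite('pics/w7.png',p)
plan((.5575,-.0535,.12),145.8); c=cam('wrist')
print(proj('wrist',[[.5575,-.0535,.079]],c),d[230:300:10,285])
E
```

```text
time: 10.85
ee_pos: [0.5581, -0.0543, 0.1508]
tcp_rot: [-0.755, 1.436, 0.755]
ft_force: [-0.2, 0.9, -0.5]
gripper_width: 0.0635
t 10.85 p [ 0.5581 -0.0543  0.1508] yaw 145.49 x [-0.001 -0.001 -1.   ] F [-0.2  0.9 -0.5] M [0.043 0.058 0.012] w 0.0635 q6 -2.847
t 10.9 turn [-0.0035 -0.0009 -0.0008] deg [-0.2 -0.1 -0. ] shift after turn [ 0.0305  0.0002 -0.0003] q6 -2.848 q1 -0.307
[[287.85320054 230.61331009]] [0.20936462 0.21043746 0.21319605 0.21501817 0.28596202 0.2923818
 0.30778238]
```

View pics/w7.png

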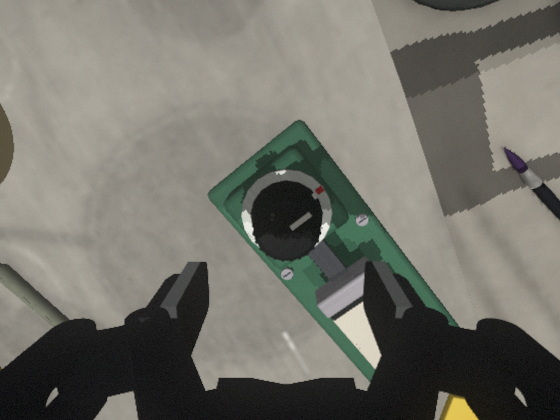

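Run:
```python
from h import *
c=cam('wrist'); p=cv2.imread('pics/w7.png')
th=np.linspace(0,2*np.pi,90)
for r,z,col in((.0195,.079,(0,255,255)),(.030,.048,(255,0,255)),(.0235,.052,(0,255,0))):
    q=proj('wrist',np.c_[.5575+r*np.cos(th),-.0535+r*np.sin(th),0*th+z],c)
    cv2.polylines(p,[q.astype(int)],True,col,1)
cv2.imwrite('pics/w7o.png',cv2.resize(p[100:340,200:400],None,fx=2.4,fy=2.4))
```

```text
(no output)
```

View pics/w7o.png

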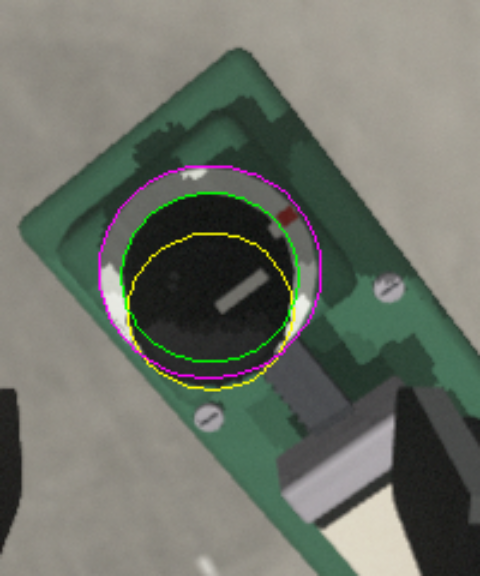

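The projected collar circle fits the picture to about 1 px, with the white skirt mark beside the red collar mark at crop (275,228) and (288,216). I'll descend over the knob.

```bash
python3 -m crank '0 0 0 0.03 0 0 0.064;0 0 0 0.03 0 0 0.064;0 0 0 0.015 0 0 0.064;0 0 0 0.0025 0 0 0.064;0 0 0 0 0 0 0.064;0 0 0 0 0 0 0.064'
python3 - <<'E'
from h import *
st(); plan((.5575,-.0535,.073),145.8)
p,d=bot.read_camera('wrist'); cv2.imwrite('pics/w8.png',p)
E
```

```text
time: 11.5
ee_pos: [0.5595, -0.0537, 0.075]
tcp_rot: [-0.761, 1.433, 0.757]
ft_force: [-0.2, 0.1, 0.2]
gripper_width: 0.0637
t 11.50 p [ 0.5595 -0.0537  0.075 ] yaw 145.78 x [ 0.002 -0.002 -1.   ] F [-0.2  0.1  0.2] M [ 0.04  -0.002  0.036] w 0.0637 q6 -2.850
t 11.5 turn [-0.0003 -0.0002  0.0028] deg [-0.  -0.   0.2] shift after turn [ 0.002   0.0017 -0.0009] q6 -2.85 q1 -0.306
```

View pics/w8.png

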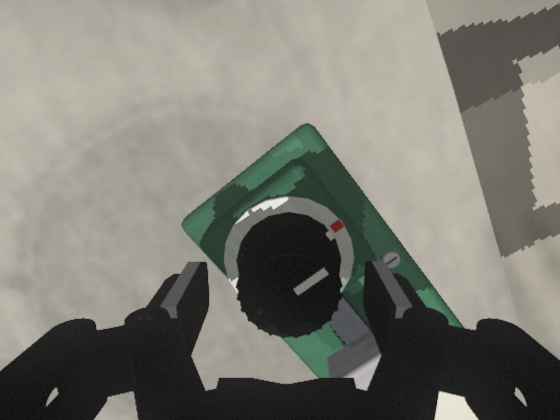

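The knob is between the fingers (centre column about 289), and both marks are visible at (336,227) and (331,234). They should stay put in the wrist view until the clutch slips. I'll centre and grip.

```bash
python3 -m crank '0 0 0.0028 0.002 0.0015 -0.0008 0.064;0 0 0 0 0 0 0.05;0 0 0 0 0 0 0.045;0 0 0 0 0 0 0.03;0 0 0 0 0 0 0.03;0 0 0 0 0 0 0.03;0 0 0 0 0 0 0.03' 50
python3 - <<'E'
from h import *
st(); plan((.5575,-.0535,.073),145.8)
p,d=bot.read_camera('wrist'); cv2.imwrite('pics/w9.png',p[150:420,140:430]);st()
E
```

```text
time: 12.25
ee_pos: [0.5576, -0.054, 0.0725]
tcp_rot: [-0.759, 1.435, 0.759]
ft_force: [0.9, -2.2, 5.4]
gripper_width: 0.0373
t 12.25 p [ 0.5576 -0.054   0.0725] yaw 145.77 x [-0. -0. -1.] F [ 0.9 -2.2  5.4] M [-0.304 -0.097  0.015] w 0.0373 q6 -2.852
t 12.25 turn [-0.0006 -0.0005  0.    ] deg [-0. -0.  0.] shift after turn [-0.0005  0.0004  0.0004] q6 -2.852 q1 -0.308
t 12.30 p [ 0.5576 -0.054   0.0725] yaw 145.77 x [-0. -0. -1.] F [ 1.8 -1.9  6.3] M [-0.369 -0.175  0.   ] w 0.0377 q6 -2.852
```

View pics/w9.png

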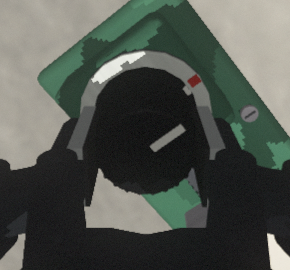

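```bash
python3 -m crank '0 0 0 -0.0004 0 0 0.03;0.05 0 0 0 0 0 0.03;0.1 0 0 0 0 0 0.03;0.1 0 0 0 0 0 0.03;0.1 0 0 0 0 0 0.03;0.1 0 0 0 0 0 0.03;0.05 0 0 0 0 0 0.03'
cat > look.py <<'E'
import sys
from h import *
st()
p,d=bot.read_camera('wrist'); q=p[170:420,140:430]; cv2.imwrite('pics/%s.png'%sys.argv[1],cv2.resize(q,None,fx=2.4,fy=2.4,interpolation=cv2.INTER_CUBIC))
b,g,r=[p[...,i].astype(int) for i in range(3)]
m=(r>110)&(r-g>60)&(r-b>60); m[:170]=0;m[300:]=0;m[:,:200]=0;m[:,370:]=0
ys,xs=np.nonzero(m); print('red px',len(xs),xs.mean() if len(xs) else None,ys.mean() if len(xs) else None)
st()
E
python3 look.py k1
```

```text
time: 13.0
ee_pos: [0.5576, -0.0541, 0.0725]
tcp_rot: [-0.369, 1.539, 0.368]
ft_force: [2.9, -3.4, 2.9]
gripper_width: 0.0375
t 13.00 p [ 0.5576 -0.0541  0.0725] yaw 116.93 x [-0.    -0.001 -1.   ] F [ 2.9 -3.4  2.9] M [-0.429 -0.417  0.157] w 0.0375 q6 -2.349
red px 93 331.81720430107526 228.41935483870967
t 13.05 p [ 0.5576 -0.0541  0.0725] yaw 116.86 x [-0.    -0.001 -1.   ] F [ 3.1 -3.7  2.5] M [-0.521 -0.485  0.012] w 0.0372 q6 -2.347
```

View pics/k1.png

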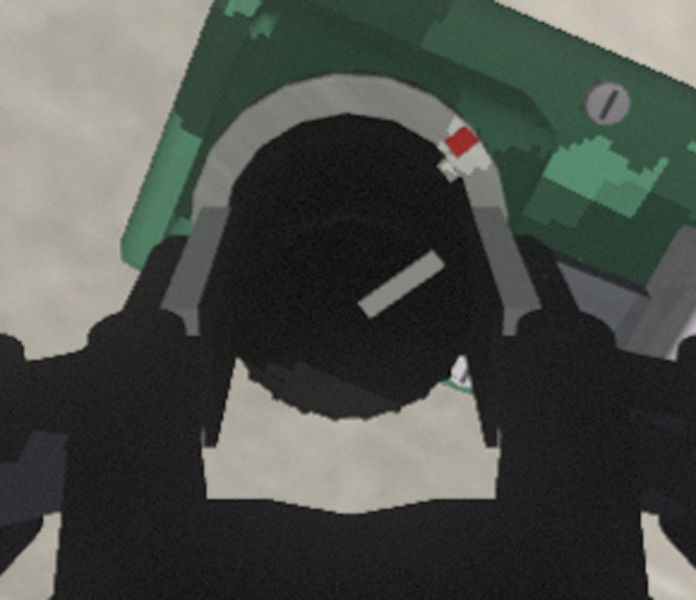

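Both marks turned with the gripper, red at about (332,228) and the white beside it, so no slip. I'll continue.

```bash
python3 -m crank '0.1 0 0 0 0 0 0.03;0.1 0 0 0 0 0 0.03;0.1 0 0 0 0 0 0.03;0.1 0 0 0 0 0 0.03;0.1 0 0 0 0 0 0.03;0.1 0 0 0 0 0 0.03'
python3 look.py k2
python3 -m crank '0.1 0 0 0 0 0 0.03;0.1 0 0 0 0 0 0.03;0.1 0 0 0 0 0 0.03'
python3 look.py k3
```

```text
time: 13.65
ee_pos: [0.5577, -0.0542, 0.0726]
tcp_rot: [0.101, 1.568, -0.102]
ft_force: [2.6, -3.6, 2.3]
gripper_width: 0.0372
t 13.65 p [ 0.5577 -0.0542  0.0726] yaw 82.58 x [ 0.    -0.001 -1.   ] F [ 2.6 -3.6  2.3] M [-0.563 -0.593  0.146] w 0.0372 q6 -1.749
red px 94 331.86170212765956 229.03191489361703
t 13.70 p [ 0.5577 -0.0542  0.0726] yaw 82.27 x [ 0.    -0.001 -1.   ] F [ 3.4 -4.2  2.8] M [-0.519 -0.609  0.088] w 0.0376 q6 -1.744
time: 14.0
ee_pos: [0.5577, -0.0542, 0.0726]
tcp_rot: [0.336, 1.544, -0.337]
ft_force: [4.3, -3.5, 2.0]
gripper_width: 0.0374
t 14.00 p [ 0.5577 -0.0542  0.0726] yaw 65.39 x [ 0.    -0.001 -1.   ] F [ 4.3 -3.5  2. ] M [-0.532 -0.643  0.133] w 0.0374 q6 -1.449
red px 91 331.989010989011 229.3846153846154
t 14.05 p [ 0.5577 -0.0542  0.0726] yaw 65.08 x [ 0.    -0.001 -1.   ] F [ 3.4 -4.3  3. ] M [-0.522 -0.582  0.116] w 0.0375 q6 -1.444
```

View pics/k3.png

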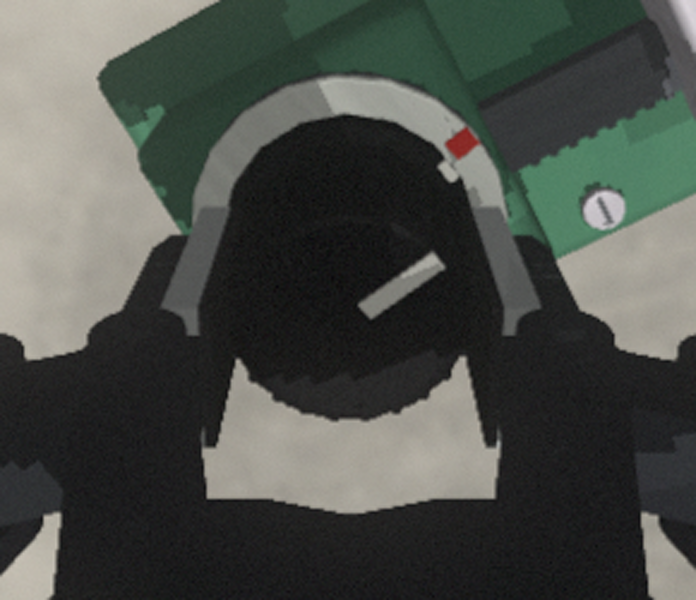

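```bash
python3 -m crank '0.1 0 0 0 0 0 0.03;0.1 0 0 0 0 0 0.03' >/dev/null
python3 look.py k4
python3 -m crank '0.1 0 0 0 0 0 0.03;0.1 0 0 0 0 0 0.03'>/dev/null
python3 look.py k5
```

```text
t 14.25 p [ 0.5578 -0.0543  0.0726] yaw 53.94 x [ 0.    -0.001 -1.   ] F [ 2.9 -4.2  3.2] M [-0.512 -0.652  0.14 ] w 0.0371 q6 -1.249
red px 89 332.3370786516854 229.43820224719101
t 14.30 p [ 0.5577 -0.0543  0.0726] yaw 53.62 x [ 0.    -0.001 -1.   ] F [ 1.6 -3.9  1.6] M [-0.62  -0.67   0.037] w 0.0372 q6 -1.244
t 14.50 p [ 0.5578 -0.0543  0.0726] yaw 42.48 x [ 0.    -0.001 -1.   ] F [ 2.8 -5.   2.3] M [-0.579 -0.659  0.152] w 0.0372 q6 -1.049
red px 91 332.4725274725275 229.56043956043956
t 14.55 p [ 0.5577 -0.0543  0.0725] yaw 42.17 x [ 0.    -0.001 -1.   ] F [ 3.  -4.5  2.1] M [-0.591 -0.602  0.061] w 0.0376 q6 -1.044
```

```bash
python3 -m crank '0.1 0 0 0 0 0 0.03' >/dev/null
python3 look.py k6
python3 -m crank '0.1 0 0 0 0 0 0.03'>/dev/null
python3 look.py k7
```

```text
t 14.65 p [ 0.5577 -0.0543  0.0726] yaw 36.87 x [ 0.    -0.001 -1.   ] F [ 2.  -5.3  2.4] M [-0.618 -0.774  0.122] w 0.0372 q6 -0.951
red px 91 332.032967032967 229.28571428571428
t 14.70 p [ 0.5577 -0.0543  0.0726] yaw 36.46 x [ 0.    -0.001 -1.   ] F [ 1.9 -4.   2.4] M [-0.645 -0.691  0.09 ] w 0.0376 q6 -0.944
t 14.80 p [ 0.5577 -0.0544  0.0726] yaw 31.15 x [ 0.    -0.001 -1.   ] F [ 3.7 -4.3  2.4] M [-0.607 -0.684  0.14 ] w 0.0373 q6 -0.851
red px 90 331.96666666666664 228.96666666666667
t 14.85 p [ 0.5577 -0.0543  0.0726] yaw 30.74 x [ 0.    -0.001 -1.   ] F [ 3.  -3.5  2.2] M [-0.65  -0.647  0.049] w 0.0374 q6 -0.844
```

View pics/k7.png

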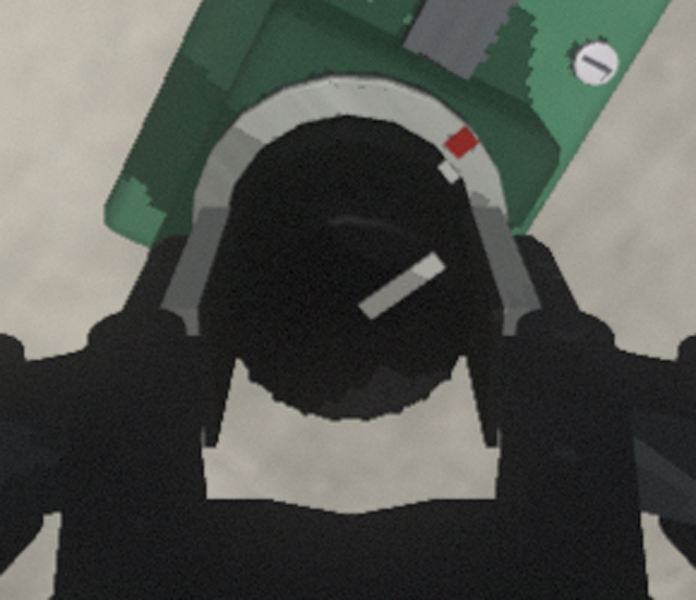

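Turned 2.0 rad. Red is still at (332,229) and there's no torque climb yet.

```bash
python3 -m crank '0.1 0 0 0 0 0 0.03' >/dev/null
python3 look.py k8
python3 -m crank '0.1 0 0 0 0 0 0.03'>/dev/null
python3 look.py k9
```

```text
t 14.95 p [ 0.5577 -0.0544  0.0726] yaw 25.42 x [ 0.    -0.001 -1.   ] F [ 3.4 -4.8  1.8] M [-0.686 -0.655  0.132] w 0.0374 q6 -0.751
red px 90 331.6666666666667 228.5
t 15.00 p [ 0.5577 -0.0544  0.0726] yaw 25.01 x [ 0.    -0.001 -1.   ] F [ 3.7 -5.6  2.2] M [-0.692 -0.658  0.108] w 0.0376 q6 -0.744
t 15.10 p [ 0.5577 -0.0544  0.0726] yaw 19.69 x [ 0.    -0.001 -1.   ] F [ 2.5 -4.4  2.5] M [-0.733 -0.726  0.134] w 0.0375 q6 -0.651
red px 97 331.55670103092785 228.0721649484536
t 15.15 p [ 0.5577 -0.0544  0.0726] yaw 19.28 x [ 0.    -0.001 -1.   ] F [ 2.3 -4.5  2.1] M [-0.719 -0.659  0.086] w 0.0373 q6 -0.644
```

```bash
python3 -m crank '0.1 0 0 0 0 0 0.03' >/dev/null
python3 look.py k10
```

```text
t 15.25 p [ 0.5577 -0.0544  0.0725] yaw 13.96 x [ 0.    -0.001 -1.   ] F [ 2.6 -4.8  1.3] M [-0.755 -0.691  0.189] w 0.0378 q6 -0.551
red px 98 331.2142857142857 227.78571428571428
t 15.30 p [ 0.5577 -0.0544  0.0726] yaw 13.56 x [ 0.    -0.001 -1.   ] F [ 3.1 -4.6  2.1] M [-0.748 -0.676  0.076] w 0.0372 q6 -0.544
```

```bash
python3 -m crank '0.1 0 0 0 0 0 0.03' >/dev/null
python3 look.py k11
```

```text
t 15.40 p [ 0.5577 -0.0544  0.0726] yaw 8.24 x [ 0.    -0.001 -1.   ] F [ 2.3 -5.2  3.1] M [-0.79  -0.721  0.265] w 0.0379 q6 -0.452
red px 100 330.78 227.43
t 15.45 p [ 0.5577 -0.0544  0.0726] yaw 7.83 x [ 0.    -0.001 -1.   ] F [ 3.  -5.3  2.5] M [-0.744 -0.725  0.107] w 0.0376 q6 -0.444
```

```bash
python3 -m crank '0.1 0 0 0 0 0 0.03' >/dev/null
python3 look.py k12
```

```text
t 15.55 p [ 0.5577 -0.0545  0.0725] yaw 2.51 x [ 0.    -0.001 -1.   ] F [ 2.3 -4.5  1.9] M [-0.761 -0.765  0.201] w 0.0375 q6 -0.352
red px 102 330.3529411764706 226.8921568627451
t 15.60 p [ 0.5577 -0.0544  0.0726] yaw 2.10 x [ 0.    -0.001 -1.   ] F [ 2.6 -3.9  2.4] M [-0.794 -0.719  0.124] w 0.0376 q6 -0.344
```

```bash
python3 -m crank '0.1 0 0 0 0 0 0.03' >/dev/null
python3 look.py k13
```

```text
t 15.70 p [ 0.5577 -0.0545  0.0726] yaw -3.22 x [ 0.    -0.001 -1.   ] F [ 2.4 -5.5  1.4] M [-0.808 -0.719  0.237] w 0.0377 q6 -0.252
red px 99 329.6363636363636 226.06060606060606
t 15.75 p [ 0.5577 -0.0545  0.0726] yaw -3.62 x [ 0.    -0.001 -1.   ] F [ 2.  -6.   1.7] M [-0.829 -0.717  0.139] w 0.0374 q6 -0.244
```

View pics/k13.png

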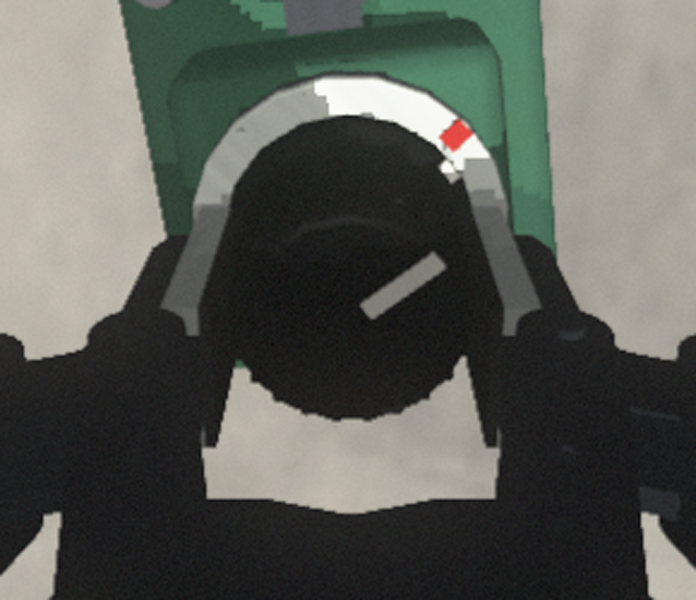

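The torque is climbing to 0.2+ and red starts to lag (329.6,226.1). The click is near, so I'll use smaller steps.

```bash
python3 -m crank '0.06 0 0 0 0 0 0.03' >/dev/null
python3 look.py k14
```

```text
t 15.85 p [ 0.5577 -0.0545  0.0726] yaw -6.62 x [ 0.    -0.001 -1.   ] F [ 0.9 -4.2  2.7] M [-0.849 -0.673  0.1  ] w 0.0375 q6 -0.192
red px 104 327.72115384615387 224.35576923076923
t 15.90 p [ 0.5576 -0.0545  0.0726] yaw -6.87 x [-0.    -0.001 -1.   ] F [ 1.9 -4.2  2.2] M [-0.87  -0.731  0.08 ] w 0.0371 q6 -0.188
```

```bash
python3 -m crank '0.06 0 0 0 0 0 0.03' >/dev/null
python3 look.py k15
```

```text
t 16.00 p [ 0.5576 -0.0545  0.0726] yaw -10.06 x [-0.    -0.001 -1.   ] F [ 2.2 -5.3  2.2] M [-0.891 -0.656  0.064] w 0.0375 q6 -0.132
red px 102 325.22549019607845 222.15686274509804
t 16.05 p [ 0.5576 -0.0545  0.0726] yaw -10.31 x [-0.    -0.001 -1.   ] F [ 2.6 -4.8  2.7] M [-0.903 -0.683  0.05 ] w 0.0375 q6 -0.128
```

```bash
python3 -m crank '0.06 0 0 0 0 0 0.03' >/dev/null
python3 look.py k16
```

```text
t 16.15 p [ 0.5576 -0.0545  0.0726] yaw -13.51 x [-0.    -0.001 -1.   ] F [ 1.6 -5.   3.4] M [-0.916 -0.653  0.005] w 0.0372 q6 -0.072
red px 104 319.52884615384613 218.125
t 16.20 p [ 0.5576 -0.0545  0.0726] yaw -13.76 x [-0.    -0.001 -1.   ] F [ 2.7 -5.2  2.7] M [-0.949 -0.705 -0.065] w 0.0378 q6 -0.068
```

```bash
cat > lag.py <<'E'
import sys
from h import *
c=cam('wrist'); s,q,R=tcp()
P=onplane('wrist',[[332,228.7],[float(sys.argv[1]),float(sys.argv[2])]],.05,c)
v=[R.inv().apply(p-q) for p in P]
C=np.array([0.0004,0]) 
def ang(v): return np.degrees(np.arctan2(v[2],v[1]))
print([np.round(x*1000,1) for x in v],[round(np.hypot(x[1],x[2])*1000,1) for x in v],'lag',ang(v[0])-ang(v[1]))
E
python3 lag.py 319.5 218.1; python3 -m crank '0.04 0 0 0 0 0 0.03' >/dev/null
python3 look.py k17
```

```text
[array([ 22.5,  21. , -19.5]), array([ 22.5,  15.6, -24.3])] [np.float64(28.7), np.float64(28.8)] lag 14.421476854101044
t 16.30 p [ 0.5576 -0.0545  0.0726] yaw -15.78 x [-0.    -0.001 -1.   ] F [ 2.9 -4.5  2. ] M [-0.913 -0.66   0.154] w 0.0376 q6 -0.032
red px 105 311.7142857142857 214.01904761904763
t 16.35 p [ 0.5576 -0.0545  0.0726] yaw -15.93 x [-0.    -0.001 -1.   ] F [ 2.3 -4.4  1.7] M [-0.92  -0.681  0.101] w 0.0375 q6 -0.030
```

```bash
python3 lag.py 311.7 214.0; python3 -m crank '0 0 0 0 0 0 0.03' >/dev/null
python3 look.py k18
```

```text
[array([ 22.5,  21. , -19.6]), array([ 22.5,  12.2, -26.2])] [np.float64(28.7), np.float64(28.9)] lag 21.93320123272958
t 16.45 p [ 0.5576 -0.0545  0.0726] yaw -15.75 x [-0.    -0.001 -1.   ] F [ 2.3 -4.6  2.8] M [-0.906 -0.674  0.1  ] w 0.0372 q6 -0.033
red px 105 311.7142857142857 214.01904761904763
t 16.50 p [ 0.5576 -0.0545  0.0726] yaw -15.73 x [-0.    -0.001 -1.   ] F [ 1.4 -5.1  1.5] M [-0.903 -0.678  0.141] w 0.0376 q6 -0.033
```

View pics/k18.png

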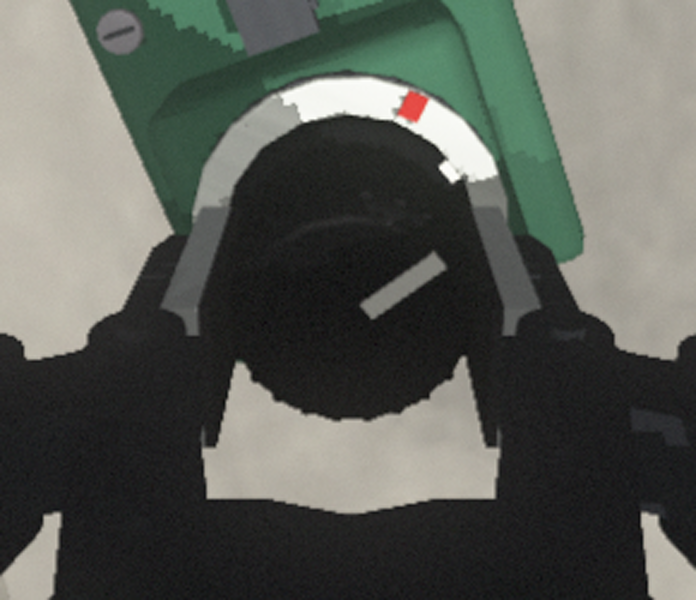

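Torque dropped through zero and climbed again, with the red mark lagging the white by about 22–24°, so one click is through. I'll release and lift, then check the marks.

```bash
python3 -m crank '0 0 0 0 0 0 0.064;0 0 0 0 0 0 0.064;0 0 0 0 0 0 0.064;0 0 0 0 0 0 0.064;0 0 0 -0.015 0 0 0.064;0 0 0 -0.03 0 0 0.064;0 0 0 -0.03 0 0 0.064;0 0 0 0 0 0 0.064;0 0 0 0 0 0 0.064'
python3 look.py k19
python3 - <<'E'
from h import *
p,d=bot.read_camera('wrist'); cv2.imwrite('pics/w20.png',p)
E
```

```text
time: 17.4
ee_pos: [0.5576, -0.0537, 0.1488]
tcp_rot: [1.409, 1.065, -1.409]
ft_force: [-1.0, 0.3, -0.1]
gripper_width: 0.0637
t 17.40 p [ 0.5576 -0.0537  0.1488] yaw -15.79 x [ 0. -0. -1.] F [-1.   0.3 -0.1] M [0.016 0.04  0.025] w 0.0637 q6 -0.032
red px 47 303.59574468085106 180.27659574468086
t 17.45 p [ 0.5567 -0.0534  0.1474] yaw -15.80 x [-0.002  0.    -1.   ] F [-0.1 -0.6  0.3] M [0.024 0.023 0.042] w 0.0639 q6 -0.032
```

View pics/w20.png

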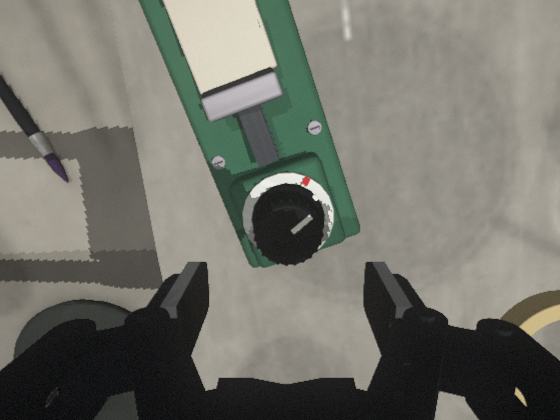

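View pics/k19.png

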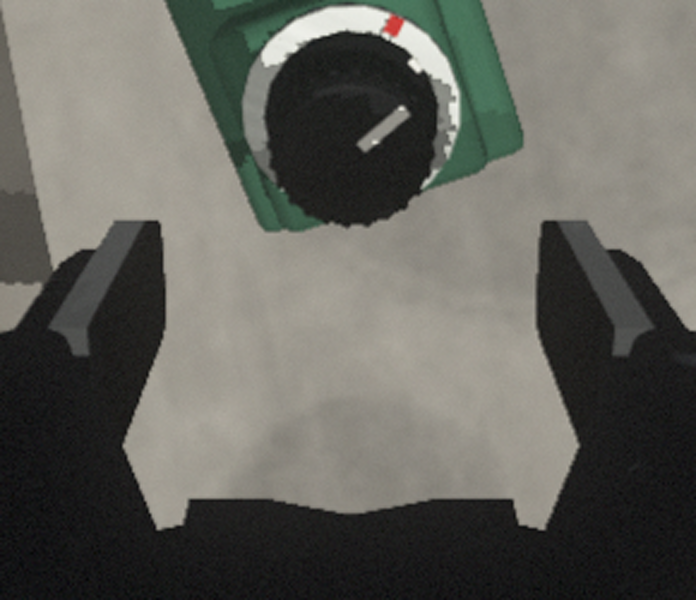

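Run:
```python
from h import *
c=cam('wrist'); 
P=onplane('wrist',[[304.2,180.5]],.049,c)[0]
C=np.array([.5575,-.0535])
for w in ([312.1,196.7],[313,197.5],[312,195.5]):
    W=onplane('wrist',[w],.0525,c)[0]
    a=lambda v:np.degrees(np.arctan2(v[1],v[0]))
    print('dist mm',np.hypot(*(P-W)[:2])*1000,'ang',a(P[:2]-C)-a(W[:2]-C),'radii',np.hypot(*(P[:2]-C)),np.hypot(*(W[:2]-C)))
```

```text
dist mm 10.623876255172004 ang 21.893256710139934 radii 0.027287779951642773 0.02226437786902148
dist mm 11.338116610416023 ang 23.84086782179613 radii 0.027287779951642773 0.0223326737166213
dist mm 9.9141319239053 ang 20.373789078606606 radii 0.027287779951642773 0.0227453894878544
```

The marks are about 11 mm apart, which means exactly one click. Now I'll look at the clamped tile.

```bash
python3 -m crank '0 0 0 -0.02 -0.0125 -0.0345 0.064;0 0 0 -0.02 -0.0125 -0.0345 0.064;0 0 0 -0.01 -0.0125 -0.0345 0.064;0 0 0 0 0 0 0.064;0 0 0 0 0 0 0.064'
python3 - <<'E'
from h import *
st();p,d=bot.read_camera('wrist'); cv2.imwrite('pics/w21.png',p)
p,d=bot.read_camera('top'); cv2.imwrite('pics/t21.png',p)
E
```

```text
time: 18.0
ee_pos: [0.5484, 0.0569, 0.1962]
tcp_rot: [1.406, 1.07, -1.411]
ft_force: [-0.6, 0.2, -0.4]
gripper_width: 0.064
t 18.00 p [0.5484 0.0569 0.1962] yaw -15.68 x [-0.004  0.    -1.   ] F [-0.6  0.2 -0.4] M [ 0.001 -0.03  -0.049] w 0.0640 q6 0.162
```

View pics/w21.png

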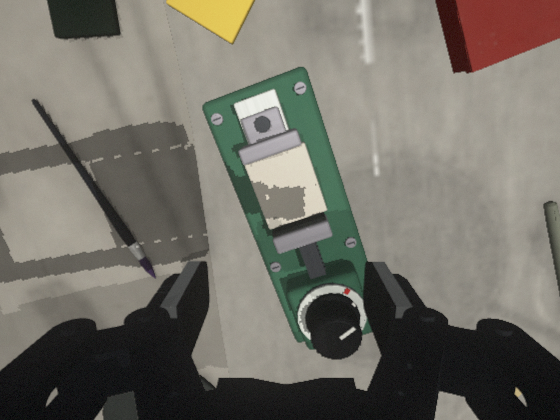

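View pics/t21.png

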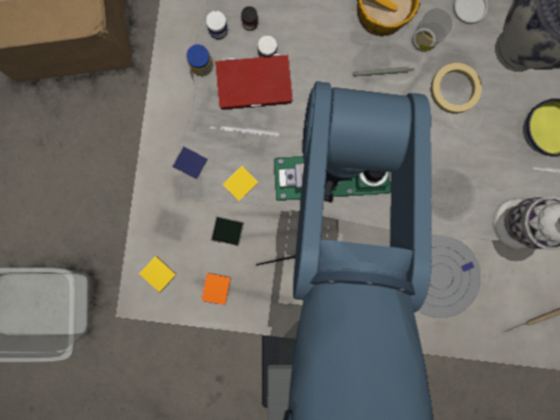

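The tile (about (287,187)) is clamped between the jaw pad and the stop, flat and square on the bed. Blue (190,163) and dark green (227,231) are where they were, and the gripper is clear. I'll hand in the job.

Run:
```python
from cell import bot
print(bot.sign_off())
```

```text
the job is handed in; nothing more can be done
None
```

The white tile is clamped flat on the bed of the green clamp, its long side along the clamp, and I stopped the knob after the first click. The job was handed in at about 18 s of the 72 s allowed.

- **Tile:** I gripped it across its 50 mm side at 20 N. It touched down on the bed with about 4 N and was let go before I turned the knob.
- **Knob:** One grasp at 50 N was enough, about 2.8 rad clockwise, with no regrasp. The measured torque climbed to about 0.24 N m, with one reading of 0.265. It then fell through zero and started to climb again while the red collar mark fell behind the white one by 22°.
- **Marks after letting go:** they measured 10.6 to 11.3 mm apart (22 to 24°). That fits one click, though the lower reading is just under the stated 11 to 12 mm, because the white mark was partly hidden.
- **Last pictures:** the tile sits square between the pad and the stop. The blue and dark green tiles are where they were, and the gripper is open and clear of everything.

No check failed. The torque readings are noisy, by several hundredths of a N m, so I relied mainly on the marks to count the click.

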